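Sweep the empty vials into the sharps container

TASK

Clear the three large empty glass vials from the counter: with the closed fingers, gently sweep each one across the worktop and over the counter's right-hand end into the open sharps container hanging there. Used glass is only pushed: do not pinch or lift a vial, and let none fall on the floor. Leave everything else on the counter standing where it is.

Things in the scene. Friction and masses are not known exactly. Their poses are not given: they have to be found in the camera images.
- vial_a: One of three identical empty glass injection vials, 36 mm across and 60 mm tall (straight glass body up to 39 mm, then a shoulder and a 21 mm wide aluminium crimp with a bare grey stopper), about 30 g, standing on the counter at the start. Origin: centre of its underside, z along its axis. It slides upright when pushed low down.
- vial_b: One of three identical empty glass injection vials, 36 mm across and 60 mm tall (straight glass body up to 39 mm, then a shoulder and a 21 mm wide aluminium crimp with a bare grey stopper), about 30 g, standing on the counter at the start. Origin: centre of its underside, z along its axis. It slides upright when pushed low down.
- vial_c: One of three identical empty glass injection vials, 36 mm across and 60 mm tall (straight glass body up to 39 mm, then a shoulder and a 21 mm wide aluminium crimp with a bare grey stopper), about 30 g, standing on the counter at the start. Origin: centre of its underside, z along its axis. It slides upright when pushed low down.
- sharps_bin: Open yellow sharps container, outside 184 (x) by 144 mm (y), 162 deep, walls 4, hung on the counter's right-hand end; its place along the end varies. Origin: centre of its open mouth at rim height, 6 mm below the worktop; axes as the world's. The counter's end edge runs along x, 74 mm to the +y side of the origin; the 18 mm wide rim lip starts 2 mm beyond it. A vial whose axis is 40 mm past the edge falls in.
- small_vial_1: A small full vial, 22 mm across and 40 mm tall, with a white flip-off cap: not for disposal, stays. Origin: centre of its underside, z up.
- small_vial_2: A small full vial, 22 mm across and 40 mm tall, with a white flip-off cap: not for disposal, stays. Origin: centre of its underside, z up.
- ampoule_1: A full clear plastic ampoule with a flat twist-off tab, standing, 18 mm across and 50 mm tall; stays. Origin: centre of its underside, z up.
- ampoule_2: A full clear plastic ampoule with a flat twist-off tab, standing, 18 mm across and 50 mm tall; stays. Origin: centre of its underside, z up.
- med_cup: Clear plastic medicine cup, 40 mm across and 36 mm tall, standing; stays. Origin: centre of its underside, z up.
- carton: White medicine carton with an orange band, 62 mm (its x) by 96 mm (its y) by 55 mm tall; stays. Origin: centre of its underside.
- kidney_dish: Steel kidney dish, about 90 mm (its x, from -35 to 55 mm) by 168 mm (its y) and 36 mm tall, hollow side to its -x; stays. Origin: under its floor.
- syringe: 20 ml plastic syringe lying on the counter along its x, 134 mm long (from 73 mm behind the origin to 61 mm ahead of it) and 21 mm thick, with a 40 mm wide finger flange; stays. Origin: under its barrel.

How it is judged:
By the outcome, as a careful person would: the job done as asked, in the order asked, and still so for the second after the job is handed in, with the robot touching nothing.
It also fails if it takes over 72 s, if anything falls off the work surface, if the arm or the gripper's body presses on something with over 40 N, if the wrist force passes 120 N, or if a joint passes its speed limit or range.

ROBOT

A 6-joint arm with a two-finger parallel gripper is mounted at the origin on the work surface. World frame = base frame: x ahead of the robot, y to its left, z up, the work surface at z = 0. Lengths are in m, angles in degrees, forces in N, time in s.
With the tool pointing down it reaches from about 0.25 to 0.725 m from the base axis. Payload 9.7 kg.
Tool frame: the origin (TCP) lies at the very end of the fingers, on their centre line; the grasp point (between the pads) lies 19 mm behind it; z points along the fingers, y is the direction in which the jaws open and shut (so a half turn about z gives the same grasp; the last joint's range is limited). The gripper opens to 85 mm and grips with 20 to 120 N. Pads are 22 mm wide; open, the fingers measure 114 mm over their backs; the gripper's body (76 mm by 85 mm) begins 54 mm behind the grasp point. The pads swing forward as they close: fully open they stand 13 mm farther back than shut.
Start: joints at [69.729, 4.979, 10.078, 95.1, 0, 90], TCP at [0.191, 0.516, 0.231] pointing down, gripper open.
Joint ranges: [-179.16, 179.16], [-48.56, 103.87], [-65.8, 70.77], [-126.05, 130.52], [-82.76, 87.17], [-180, 180]. Speed limits (degrees/s): [127.2, 127.2, 147.25, 180, 180, 180].

INTERFACE

Orientations are given as [roll, pitch, yaw] about the fixed x, y, z axes, in that order (R = Rz(yaw) Ry(pitch) Rx(roll)).
In Python, from bench import * gives the robot as it stands.
- The arm moves only by the tool move_arm, never from a script. Its argument "plan" is a list of rows, each a list of 7 numbers: the shift along the tool's x, y, z in m, then the turn, a rotation vector about the tool's x, y, z in rad, then the opening in per cent of the stroke, from 0 (shut) to 100 (fully open). In form: [[dx, dy, dz, ax, ay, az, gripper], ...]. A call has 1 to 12 rows; each row is the pose to reach, as a shift and turn from the pose commanded when the call began, along the tool's axes at that moment; what a row does not reach only later rows make up. A row lasts 1/12 s, in which the tool goes at most 41.7 mm and 7.16 degrees, less where a joint would pass 70% of its speed; a pose out of reach is approached as far as the arm can. A call with a gripper value outside its range is refused whole. The fingers move at their own pace and stop on an object; "newtons" is the grip in N (left out, the last holds). Time passes only in rows, so rows that repeat a pose let the fingers close. It gives the time, the measured TCP pose, the force and the opening at its end, in the units of the state.
- get_state(): the state, without advancing time (a new reading comes with each control period).
- snapshot(name): name is "scene" or "top" or "wrist"; returns a dict with "frame" (384x512x3 uint8, blue, green, red), "fx", "fy", "cx", "cy" (pixels), "distortion" ([k1, k2, p1, p2, k3] as OpenCV has them; the pictures are not rectified), "R" (3x3) and "t" (3): a world point X has camera coordinates R X + t. Camera axes: x right, y down, z forward; pixel columns grow to the right and rows downward; lengths in m; the calibration is good to about 2 mm. A picture is of the moment at which its call begins. There is no depth.
- hand_in(): hands the job in, once; it reports no verdict.
Trained networks look in a picture, given as the dict that the camera call returned (one of the last four; its "shot" number tells which), for a name from the list of things; names that differ only in an ending like _2 or _b are one class to them, and where a whole thing is asked for, a point or a joint stands for the part that bears it (a point fixed in the world has none). Each returns a list of dicts, best first, with "score" (0 to 1); they miss things now and then, are a little off and sometimes report something else, mostly with a low value. They report only what shows in the picture. A call takes as long as a camera call.
- find_in(picture, query): "rect" ([left, top, width, height] in pixels, round what is visible of it).
The state is a dict: "time": time; "joint_pos": joint angles; "qd": joint speeds; "tau": joint torques, N m; "tool_pos": TCP position; "tcp_rot": TCP orientation; "contact_force": force on the tool from outside, world axes, zero at the start; "torque": the same for the moment, N m; "gripper_width": finger opening in m.
Only numpy, scipy, OpenCV 4.12 (cv2) and the standard library are available. Lean on these libraries where they do the work, as an engineer would, in place of code of your own. Each camera call takes 0.05 s, during which the arm holds its last target. There are 200 camera calls.

## Working session

There is one attempt and no reset: what is moved stays moved. The work goes in short steps, Python scripts to look and compute and a tool call to move; the robot and the scene stay as the last step left them, time stands still between calls to the robot, and variables do not carry over. Pictures are saved under pics/ and viewed, about 8 in all and at most 12, crops included, and the job is handed in when it is done.

Besides the shell and the picture viewer there is one more tool, called after "Call:" as name([rows], argument=value, ...), one row to a line, values as JSON. move_arm: Moves the arm, as the interface text tells. Its arguments: {"type":"object","properties":{"plan":{"type":"array"},"newtons":{"type":"number"}},"required":["plan"]}

```bash
mkdir -p pics; cat > h.py <<'E'
from bench import *
import numpy as np, cv2
def ray(s,uv):
    K=np.array([[s["fx"],0,s["cx"]],[0,s["fy"],s["cy"]],[0,0,1]])
    p=cv2.undistortPoints(np.array([[uv]],float),K,np.array(s["distortion"],float))[0,0]
    R=np.array(s["R"]);t=np.array(s["t"])
    return -R.T@t, R.T@np.array([p[0],p[1],1])
def onz(s,uv,z):
    c,d=ray(s,uv); return c+d*(z-c[2])/d[2]
def proj(s,X):
    K=np.array([[s["fx"],0,s["cx"]],[0,s["fy"],s["cy"]],[0,0,1]])
    return cv2.projectPoints(np.array(X,float).reshape(-1,1,3),cv2.Rodrigues(np.array(s["R"]))[0],np.array(s["t"],float),K,np.array(s["distortion"],float))[0][:,0]
E
python3 - <<'E'
from h import *
S={}
for n in ("top","scene"):
    s=snapshot(n); cv2.imwrite(f"pics/{n}0.png",s["frame"])
    c=-np.array(s["R"]).T@np.array(s["t"]); print(n,c.round(3))
    for q in ("vial_a","sharps_bin","small_vial_1","ampoule_1","med_cup","carton","kidney_dish","syringe"):
        for r in find_in(s,q):
            if r["score"]>.3:
                l,t,w,h=r["rect"]; print(q,round(r["score"],2),np.round(r["rect"]),onz(s,(l+w/2,t+h/2),.03).round(3)[:2])
print(get_state())
E
```

```text
top [ 0.269 -0.061  1.127]
vial_a 0.67 [192. 205.  15.  13.] [0.492 0.09 ]
vial_a 0.57 [125. 184.  14.  13.] [0.553 0.279]
vial_a 0.43 [289. 207.  14.  12.] [ 0.486 -0.177]
sharps_bin 0.96 [348. 188.  57.  70.] [ 0.455 -0.402]
small_vial_1 0.54 [162. 234.   5.   5.] [0.424 0.183]
ampoule_1 0.5 [170. 167.   2.  14.] [0.6   0.171]
med_cup 0.72 [207. 247.  12.  12.] [0.378 0.049]
carton 0.91 [281. 113.  43.  37.] [ 0.725 -0.206]
carton 0.36 [166. 169.   4.   8.] [0.603 0.179]
kidney_dish 0.62 [178. 112.  54.  34.] [0.735 0.077]
kidney_dish 0.57 [165. 168.  10.  11.] [0.602 0.175]
syringe 0.7 [140. 245.  25.  42.] [0.342 0.213]
syringe 0.56 [281. 113.  40.  36.] [ 0.729 -0.203]
scene [ 1.368 -0.375  0.665]
vial_a 0.74 [299. 171.  12.  22.] [0.497 0.087]
vial_a 0.59 [201. 187.  15.  24.] [ 0.493 -0.172]
vial_a 0.57 [378. 171.  13.  26.] [0.565 0.285]
vial_a 0.4 [198. 238.  54.  54.] [ 0.729 -0.197]
sharps_bin 0.66 [376. 171.  14.  23.] [0.56  0.284]
sharps_bin 0.59 [ 77. 196.  75. 106.] [ 0.611 -0.406]
small_vial_1 0.44 [325. 159.   9.  15.] [0.442 0.187]
ampoule_1 0.67 [247. 174.   2.  1
[... 324 characters left out ...]
nge 0.54 [319. 142.   9.  23.] [0.373 0.203]
{'time': 0.9, 'joint_pos': array([ 6.97305870e+01,  4.97834164e+00,  1.00786502e+01,  9.51005820e+01,
       -1.82045911e-04,  9.00011776e+01]), 'qd': array([ 0.12873508, -0.05950758,  0.02490025,  0.12952447,  0.04686382,
       -0.01587938]), 'tau': array([ 3.87510772e-04, -5.20087659e+01,  4.64868987e+01,  1.03801707e-03,
       -1.50155984e-05,  1.64410181e-05]), 'tool_pos': array([0.19053675, 0.51593144, 0.23129341]), 'tcp_rot': array([-1.79999727e+02,  1.82051532e-04,  1.59729409e+02]), 'contact_force': array([-0.8470102 ,  1.38902844,  0.2137022 ]), 'torque': array([0.00115151, 0.00924164, 0.00201621]), 'gripper_width': 0.08549245884578634}
```

```bash
python3 - <<'E'
import cv2
a=cv2.imread("pics/top0.png")[95:305,100:420]; cv2.imwrite("pics/v1.png",cv2.resize(a,None,fx=2.5,fy=2.5,interpolation=2))
a=cv2.imread("pics/scene0.png")[120:320,60:420]; cv2.imwrite("pics/v2.png",cv2.resize(a,None,fx=2.2,fy=2.2,interpolation=2))
E
```

```text
(no output)
```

View pics/v1.png

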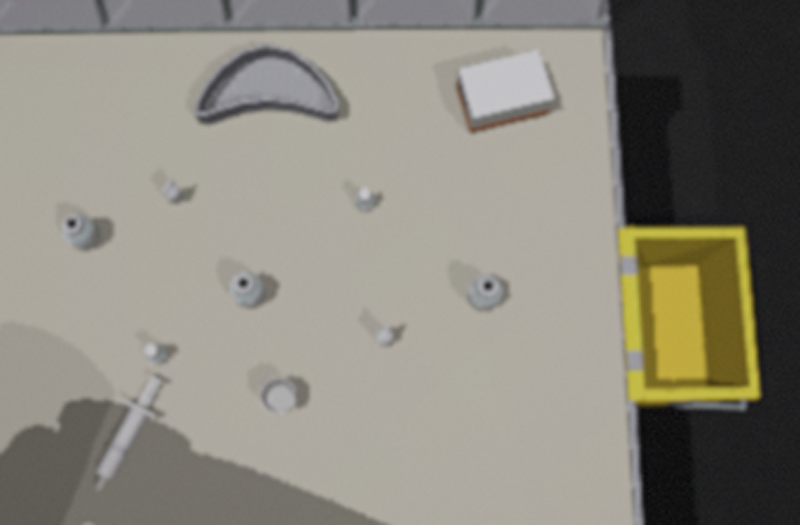

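View pics/v2.png

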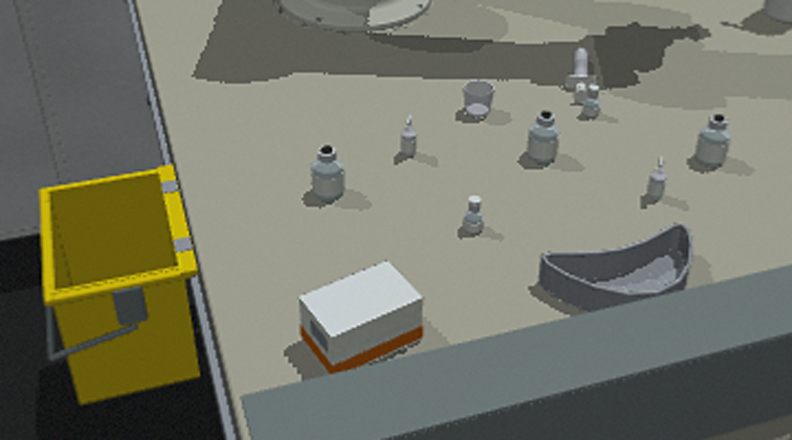

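```bash
cat >> h.py <<'E'
from scipy.optimize import least_squares
def fitv(views):  # views: [(snap, rect)], cylinder model fit to rect
    def cyl(x,y):
        a=np.linspace(0,2*np.pi,24,endpoint=False); P=[]
        for r,z in ((.018,0),(.018,.039),(.0105,.05),(.0105,.06)):
            P+= [(x+r*np.cos(t),y+r*np.sin(t),z) for t in a]
        return P
    def f(p):
        o=[]
        for s,(l,t,w,h) in views:
            q=proj(s,cyl(*p)); o+=[q[:,0].min()-l,q[:,1].min()-t,q[:,0].max()-l-w,q[:,1].max()-t-h]
        return o
    s,(l,t,w,h)=views[0]
    r=least_squares(f,onz(s,(l+w/2,t+h/2),.03)[:2]); return r.x.round(4), np.abs(r.fun).max().round(1)
E
python3 - <<'E'
from h import *
s=snapshot("top"); c=snapshot("scene")
V=[([289,207,14,12],[201,187,15,24]),([192,205,15,13],[299,171,12,22]),([125,184,14,13],[378,171,13,26])]
for a,b in V: print("vial",fitv([(s,a)]),fitv([(c,b)]),fitv([(s,a),(c,b)]))
for n,v in {"rim TL":(620,228),"TR":(746,228),"BL":(630,402),"BR":(759,397)}.items():
    print(n,onz(s,(100+v[0]/2.5,95+v[1]/2.5),-.006).round(3))
# scene rim corners, v2 2.2x offset 60,120
for v in ((42,190),(173,168),(196,270),(45,300)): print("scene rim",onz(c,(60+v[0]/2.2,120+v[1]/2.2),-.006).round(3))
for n,v in {"edge1":(613,100),"edge2":(637,450)}.items(): print(n,onz(s,(100+v[0]/2.5,95+v[1]/2.5),0).round(3))
for n,v,z,u in (("sv2",(365,203),.01,(472,232)),("sv1",(156,353),.01,(590,115)),("amp1",(178,193),.01,(657,200)),("amp2",(386,338),.01,(408,155)),("cup",(281,398),.02,(478,102))):
    print(n,onz(s,(100+v[0]/2.5,95+v[1]/2.5),z).round(3),onz(c,(60+u[0]/2.2,120+u[1]/2.2),z-.01+.005).round(3))
E
```

```text
vial (array([ 0.487 , -0.1794]), np.float64(1.7)) (array([ 0.4908, -0.1718]), np.float64(1.3)) (array([ 0.4886, -0.175 ]), np.float64(2.2))
vial (array([0.4936, 0.0889]), np.float64(1.2)) (array([0.4925, 0.0899]), np.float64(1.6)) (array([0.4934, 0.0893]), np.float64(1.7))
vial (array([0.5558, 0.2829]), np.float64(1.3)) (array([0.5646, 0.287 ]), np.float64(1.9)) (array([0.5599, 0.2861]), np.float64(3.2))
rim TL [ 0.57  -0.337 -0.006]
TR [ 0.569 -0.487 -0.006]
BL [ 0.369 -0.336 -0.006]
BR [ 0.372 -0.484 -0.006]
scene rim [ 0.378 -0.478 -0.006]
scene rim [ 0.379 -0.331 -0.006]
scene rim [ 0.571 -0.333 -0.006]
scene rim [ 0.57  -0.48  -0.006]
edge1 [ 0.727 -0.338  0.   ]
edge2 [ 0.315 -0.339  0.   ]
sv2 [ 0.598 -0.041  0.01 ] [ 0.612 -0.043  0.005]
sv1 [0.427 0.193 0.01 ] [0.435 0.19  0.005]
amp1 [0.612 0.175 0.01 ] [0.622 0.179 0.005]
amp2 [ 0.442 -0.063  0.01 ] [ 0.452 -0.062  0.005]
cup [0.375 0.051 0.02 ] [0.378 0.057 0.015]
```

Call:
move_arm([
  [0, 0, 0, 0, 0, 0.12, 0],
  [0, 0, 0, 0, 0, 0.24, 0],
  [0, 0, 0, 0, 0, 0.36, 0],
  [0, 0, 0, 0, 0, 0.48, 0],
  [0, 0, 0, 0, 0, 0.6, 0],
  [0, 0, 0, 0, 0, 0.72, 0],
  [0, 0, 0, 0, 0, 0.84, 0],
  [0, 0, 0, 0, 0, 0.96, 0],
  [0, 0, 0, 0, 0, 1.08, 0],
  [0, 0, 0, 0, 0, 1.2, 0],
  [0, 0, 0, 0, 0, 1.217, 0],
])

```text
time: 1.92
tool_pos: [0.1906, 0.516, 0.2313]
tcp_rot: [-180.0, -0.0, 89.7]
contact_force: [0.5, -0.8, -0.4]
gripper_width: 0.0003
```

Call:
move_arm([
  [-0.032, 0.015, 0, 0, 0, 0, 0],
  [-0.064, 0.03, 0, 0, 0, 0, 0],
  [-0.096, 0.045, 0, 0, 0, 0, 0],
  [-0.128, 0.06, 0, 0, 0, 0, 0],
  [-0.16, 0.075, 0, 0, 0, 0, 0],
  [-0.192, 0.09, 0, 0, 0, 0, 0],
  [-0.224, 0.105, 0, 0, 0, 0, 0],
  [-0.256, 0.12, 0, 0, 0, 0, 0],
  [-0.288, 0.135, 0, 0, 0, 0, 0],
  [-0.32, 0.15, 0, 0, 0, 0, 0],
  [-0.352, 0.165, 0, 0, 0, 0, 0],
  [-0.384, 0.18, 0, 0, 0, 0, 0],
])

```text
time: 2.92
tool_pos: [0.3709, 0.1303, 0.2316]
tcp_rot: [180.0, -0.0, 90.2]
contact_force: [1.4, 1.1, -0.0]
gripper_width: -0.0001
```

Call:
move_arm([
  [-0.033, 0.015, 0, 0, 0, 0, 0],
  [-0.066, 0.03, 0, 0, 0, 0, 0],
  [-0.099, 0.045, 0, 0, 0, 0, 0],
  [-0.132, 0.06, 0, 0, 0, 0, 0],
  [-0.165, 0.075, 0.01, 0, 0, 0, 0],
  [-0.198, 0.09, 0.03, 0, 0, 0, 0],
  [-0.231, 0.105, 0.055, 0, 0, 0, 0],
  [-0.257, 0.118, 0.08, 0, 0, 0, 0],
  [-0.257, 0.118, 0.115, 0, 0, 0, 0],
  [-0.257, 0.118, 0.15, 0, 0, 0, 0],
  [-0.257, 0.118, 0.15, 0, 0, 0, 0],
])

```text
time: 3.83
tool_pos: [0.485, -0.1248, 0.0744]
tcp_rot: [-179.4, -0.1, 90.1]
contact_force: [-1.8, 0.2, -0.7]
gripper_width: 0.0003
```

```bash
python3 - <<'E'
from h import *
st=get_state(); print(st["tool_pos"],st["tcp_rot"])
s=snapshot("wrist"); f=s["frame"].copy()
print(-np.array(s["R"]).T@np.array(s["t"]))
for r in find_in(s,"vial_a"): print(r["score"],np.round(r["rect"]), fitv([(s,r["rect"])]))
q=proj(s,[(.489+.018*np.cos(t),-.175+.018*np.sin(t),.0) for t in np.linspace(0,6.28,40)])
for p in q: cv2.circle(f,tuple(int(v) for v in p),1,(0,0,255),-1)
cv2.imwrite("pics/w1.png",f)
E
```

```text
[ 0.48496795 -0.1247767   0.07441876] [-1.79435883e+02 -1.47170547e-01  9.01063753e+01]
[ 0.48553763 -0.0460937   0.21672775]
```

View pics/w1.png

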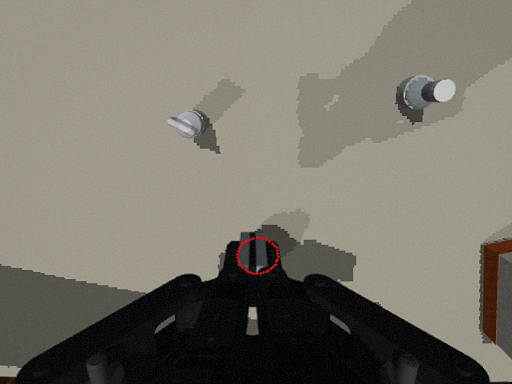

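Call:
move_arm([
  [0, 0.003, 0.02, 0, 0, 0, 0],
  [0, 0.003, 0.04, 0, 0, 0, 0],
  [0, 0.003, 0.04, 0, 0, 0, 0],
  [0, 0.003, 0.04, 0, 0, 0, 0],
])

```text
time: 4.27
tool_pos: [0.4922, -0.1249, 0.0434]
tcp_rot: [179.9, 0.0, 90.1]
contact_force: [-0.2, -0.3, 0.6]
gripper_width: 0.0004
```

Call:
move_arm([
  [0, -0.002, 0.02, 0, 0, 0, 0],
  [0, -0.002, 0.034, 0, 0, 0, 0],
  [-0.005, -0.002, 0.034, 0, 0, 0, 0],
  [-0.011, -0.002, 0.034, 0, 0, 0, 0],
  [-0.016, -0.002, 0.034, 0, 0, 0, 0],
  [-0.021, -0.002, 0.034, 0, 0, 0, 0],
  [-0.026, -0.002, 0.034, 0, 0, 0, 0],
  [-0.032, -0.002, 0.034, 0, 0, 0, 0],
  [-0.039, -0.002, 0.034, 0, 0, 0, 0],
  [-0.047, -0.002, 0.034, 0, 0, 0, 0],
  [-0.055, -0.002, 0.034, 0, 0, 0, 0],
  [-0.063, -0.002, 0.034, 0, 0, 0, 0],
])

```text
time: 5.27
tool_pos: [0.4895, -0.189, 0.0073]
tcp_rot: [-180.0, 0.0, 90.0]
contact_force: [-0.3, 0.5, -0.3]
gripper_width: 0.0
```

```bash
python3 - <<'E'
from h import *
s=snapshot("top"); c=snapshot("scene")
a=np.hstack([cv2.resize(s["frame"][160:280,240:380],None,fx=2.8,fy=2.8,interpolation=2),cv2.resize(c["frame"][120:240,100:240],None,fx=2.8,fy=2.8,interpolation=2)])
cv2.imwrite("pics/p1.png",a); print(get_state()["tool_pos"])
for n in (s,c):
  for r in find_in(n,"vial_a"):
    if r["score"]>.3: print(np.round(r["rect"]),fitv([(n,r["rect"])]))
E
```

```text
[ 0.48948656 -0.18933823  0.00720964]
[121. 182.  19.  12.] (array([0.5633, 0.2864]), np.float64(1.7))
[240. 168.  10.  13.] (array([ 0.6007, -0.0384]), np.float64(1.7))
[192. 207.  16.  11.] (array([0.492 , 0.0868]), np.float64(2.3))
[184. 189.  14.  29.] (array([ 0.4956, -0.2173]), np.float64(1.0))
[376. 171.  14.  22.] (array([0.5571, 0.2887]), np.float64(1.4))
[300. 169.  12.  25.] (array([0.4904, 0.0929]), np.float64(1.5))
```

View pics/p1.png

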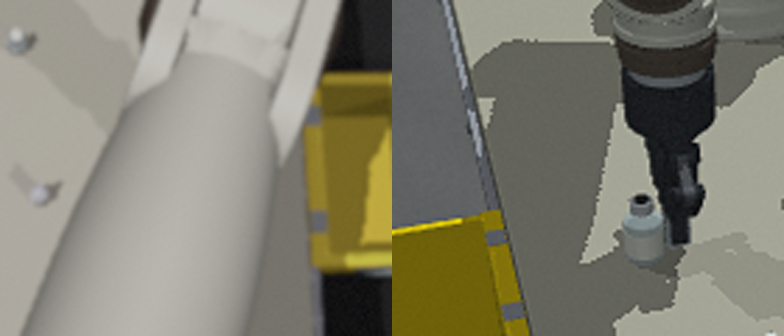

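The scene half shows the vial upright at about (642,230), just ahead of the fingers. The bin mouth lies ahead of it, at lower left.

Call:
move_arm([
  [-0.006, 0.001, 0, 0, 0, 0, 0],
  [-0.014, 0.002, 0, 0, 0, 0, 0],
  [-0.023, 0.003, 0, 0, 0, 0, 0],
  [-0.032, 0.003, 0, 0, 0, 0, 0],
  [-0.041, 0.003, 0, 0, 0, 0, 0],
  [-0.05, 0.003, 0, 0, 0, 0, 0],
  [-0.059, 0.003, 0, 0, 0, 0, 0],
  [-0.068, 0.003, 0, 0, 0, 0, 0],
  [-0.077, 0.003, 0, 0, 0, 0, 0],
  [-0.086, 0.003, 0, 0, 0, 0, 0],
  [-0.095, 0.003, 0, 0, 0, 0, 0],
  [-0.103, 0.003, 0, 0, 0, 0, 0],
])

```text
time: 6.47
tool_pos: [0.4925, -0.2921, 0.0073]
tcp_rot: [180.0, 0.0, 90.0]
contact_force: [-0.4, 0.3, 0.7]
gripper_width: -0.0
```

Call:
move_arm([
  [-0.007, 0, 0, 0, 0, 0, 0],
  [-0.015, 0, 0, 0, 0, 0, 0],
  [-0.023, 0, 0, 0, 0, 0, 0],
  [-0.031, 0, 0, 0, 0, 0, 0],
  [-0.039, 0, 0, 0, 0, 0, 0],
  [-0.047, 0, 0, 0, 0, 0, 0],
  [-0.055, 0, 0, 0, 0, 0, 0],
  [-0.063, 0, 0, 0, 0, 0, 0],
  [-0.071, 0, 0, 0, 0, 0, 0],
  [-0.078, 0, 0, 0, 0, 0, 0],
  [-0.078, 0, 0, 0, 0, 0, 0],
])

```text
time: 7.38
tool_pos: [0.4925, -0.3704, 0.0072]
tcp_rot: [180.0, 0.0, 89.9]
contact_force: [0.7, 0.6, -0.7]
gripper_width: 0.0003
```

```bash
python3 - <<'E'
from h import *
c=snapshot("scene"); s=snapshot("top"); print(get_state()["tool_pos"])
cv2.imwrite("pics/p2.png",np.hstack([cv2.resize(c["frame"][140:320,40:220],None,fx=2.2,fy=2.2,interpolation=2),cv2.resize(s["frame"][130:310,250:430],None,fx=2.2,fy=2.2,interpolation=2)]))
E
```

```text
[ 0.49246684 -0.36923939  0.00718774]
```

View pics/p2.png

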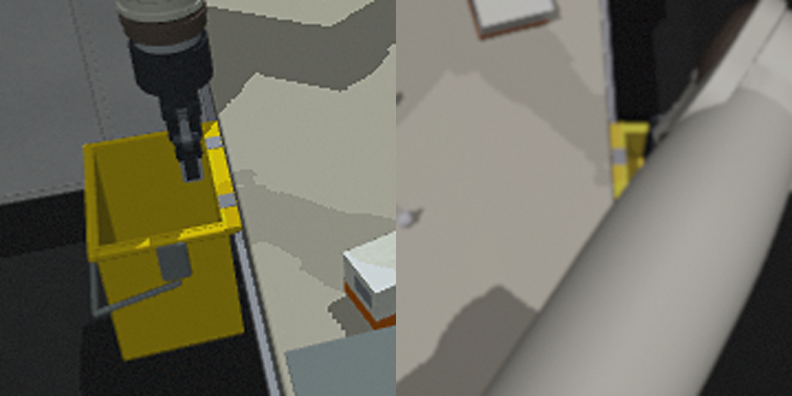

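The vial has gone over the rim into the bin. None shows on the counter beside the fingers, which are at about (190,175). Next is vial b.

Call:
move_arm([
  [0, 0, -0.035, 0, 0, 0, 0],
  [0, 0, -0.07, 0, 0, 0, 0],
  [0.02, 0, -0.1, 0, 0, 0, 0],
  [0.055, 0, -0.11, 0, 0, 0, 0],
  [0.092, 0, -0.11, 0, 0, 0, 0],
  [0.13, 0, -0.11, 0, 0, 0, 0],
  [0.168, 0, -0.11, 0, 0, 0, 0],
  [0.206, 0, -0.11, 0, 0, 0, 0],
  [0.244, 0, -0.11, 0, 0, 0, 0],
  [0.282, 0, -0.11, 0, 0, 0, 0],
  [0.32, 0, -0.11, 0, 0, 0, 0],
  [0.355, 0, -0.11, 0, 0, 0, 0],
])

```text
time: 8.48
tool_pos: [0.4919, -0.0117, 0.1175]
tcp_rot: [180.0, -0.0, 90.0]
contact_force: [0.1, 0.0, 0.4]
gripper_width: 0.0003
```

Call:
move_arm([
  [0.036, 0, 0, 0, 0, 0, 0],
  [0.072, 0, 0, 0, 0, 0, 0],
  [0.108, 0, 0, 0, 0, 0, 0],
  [0.14, 0, 0, 0, 0, 0, 0],
  [0.16, 0, 0, 0, 0, 0, 0],
  [0.16, 0, 0.03, 0, 0, 0, 0],
  [0.16, 0, 0.05, 0, 0, 0, 0],
  [0.16, 0, 0.05, 0, 0, 0, 0],
])

```text
time: 9.15
tool_pos: [0.49, 0.1462, 0.0634]
tcp_rot: [-179.7, 0.1, 90.1]
contact_force: [0.4, 0.1, -1.0]
gripper_width: 0.0001
```

Call:
move_arm([
  [0, 0.001, 0.025, 0, 0, 0, 0],
  [0, 0.001, 0.048, 0, 0, 0, 0],
  [0, 0.001, 0.06, 0, 0, 0, 0],
  [-0.007, 0.001, 0.06, 0, 0, 0, 0],
  [-0.014, 0.001, 0.06, 0, 0, 0, 0],
  [-0.02, 0.001, 0.06, 0, 0, 0, 0],
  [-0.025, 0.001, 0.06, 0, 0, 0, 0],
  [-0.03, 0.001, 0.06, 0, 0, 0, 0],
  [-0.035, 0.001, 0.06, 0, 0, 0, 0],
  [-0.041, 0.001, 0.06, 0, 0, 0, 0],
  [-0.048, 0.001, 0.06, 0, 0, 0, 0],
  [-0.055, 0.001, 0.06, 0, 0, 0, 0],
])

```text
time: 10.15
tool_pos: [0.4936, 0.0903, 0.0074]
tcp_rot: [180.0, -0.0, 90.0]
contact_force: [-0.4, 0.2, -0.1]
gripper_width: -0.0002
```

```bash
python3 - <<'E'
from h import *
print(get_state()["tool_pos"])
for k in ("scene","top"):
  n=snapshot(k); cv2.imwrite(f"pics/p3{k}.png",n["frame"])
  for r in find_in(n,"vial_a"):
    if r["score"]>.3: print(k,np.round(r["rect"]),fitv([(n,r["rect"])]))
E
```

```text
[0.49356844 0.09028133 0.00739667]
scene [286. 170.  14.  28.] (array([0.4915, 0.0553]), np.float64(1.3))
scene [378. 171.  12.  24.] (array([0.5591, 0.2893]), np.float64(2.2))
top [205. 204.  13.  13.] (array([0.4967, 0.0538]), np.float64(1.4))
top [124. 182.  12.  12.] (array([0.5619, 0.2879]), np.float64(2.2))
```

Call:
move_arm([
  [-0.006, 0, 0, 0, 0, 0, 0],
  [-0.014, 0, 0, 0, 0, 0, 0],
  [-0.024, 0, 0, 0, 0, 0, 0],
  [-0.034, 0, 0, 0, 0, 0, 0],
  [-0.044, 0, 0, 0, 0, 0, 0],
  [-0.054, 0, 0, 0, 0, 0, 0],
  [-0.064, 0, 0, 0, 0, 0, 0],
  [-0.074, 0, 0, 0, 0, 0, 0],
  [-0.084, 0, 0, 0, 0, 0, 0],
  [-0.094, 0, 0, 0, 0, 0, 0],
  [-0.104, 0, 0, 0, 0, 0, 0],
  [-0.112, 0, 0, 0, 0, 0, 0],
])

```text
time: 11.35
tool_pos: [0.4935, -0.0222, 0.0073]
tcp_rot: [180.0, 0.0, 90.0]
contact_force: [0.3, 0.4, -0.3]
gripper_width: 0.0001
```

```bash
cat > chk.py <<'E'
from h import *
import sys
print(get_state()["tool_pos"])
for k in ("scene","top"):
  n=snapshot(k); cv2.imwrite(f"pics/{sys.argv[1]}{k}.png",n["frame"])
  for r in find_in(n,"vial_a"):
    if r["score"]>.25: print(k,round(r["score"],2),np.round(r["rect"]),fitv([(n,r["rect"])]))
E
python3 chk.py p4
```

```text
[ 0.49352085 -0.02220759  0.00730731]
scene 0.88 [250. 176.  10.  28.] (array([ 0.4899, -0.0486]), np.float64(2.0))
scene 0.62 [379. 172.  13.  22.] (array([0.5607, 0.2933]), np.float64(1.8))
top 0.47 [123. 181.  19.  12.] (array([0.5654, 0.282 ]), np.float64(2.1))
top 0.38 [178. 114.  57.  30.] (array([0.7383, 0.0759]), np.float64(21.9))
```

Call:
move_arm([
  [-0.006, 0, 0, 0, 0, 0, 0],
  [-0.014, 0, 0, 0, 0, 0, 0],
  [-0.024, 0, 0, 0, 0, 0, 0],
  [-0.034, 0, 0, 0, 0, 0, 0],
  [-0.044, 0, 0, 0, 0, 0, 0],
  [-0.054, 0, 0, 0, 0, 0, 0],
  [-0.064, 0, 0, 0, 0, 0, 0],
  [-0.074, 0, 0, 0, 0, 0, 0],
  [-0.084, 0, 0, 0, 0, 0, 0],
  [-0.094, 0, 0, 0, 0, 0, 0],
  [-0.104, 0, 0, 0, 0, 0, 0],
  [-0.112, 0, 0, 0, 0, 0, 0],
])

```text
time: 12.55
tool_pos: [0.4935, -0.1342, 0.0073]
tcp_rot: [180.0, 0.0, 90.0]
contact_force: [0.4, -0.2, 0.6]
gripper_width: 0.0003
```

```bash
python3 chk.py p5
```

```text
[ 0.49354136 -0.13424077  0.00727296]
scene 0.68 [205. 183.  13.  29.] (array([ 0.4875, -0.1642]), np.float64(1.4))
scene 0.54 [378. 172.  14.  21.] (array([0.5573, 0.2937]), np.float64(2.0))
top 0.52 [354. 215.  10.  14.] (array([ 0.4603, -0.3566]), np.float64(3.0))
```

Call:
move_arm([
  [0.006, 0, 0, 0, 0, 0, 0],
  [0.006, -0.006, 0, 0, 0, 0, 0],
  [0, -0.006, 0, 0, 0, 0, 0],
  [-0.006, -0.006, 0, 0, 0, 0, 0],
  [-0.014, -0.006, 0, 0, 0, 0, 0],
  [-0.024, -0.006, 0, 0, 0, 0, 0],
  [-0.034, -0.006, 0, 0, 0, 0, 0],
  [-0.044, -0.006, 0, 0, 0, 0, 0],
  [-0.054, -0.006, 0, 0, 0, 0, 0],
  [-0.064, -0.006, 0, 0, 0, 0, 0],
  [-0.074, -0.006, 0, 0, 0, 0, 0],
  [-0.084, -0.006, 0, 0, 0, 0, 0],
])

```text
time: 13.75
tool_pos: [0.4875, -0.2182, 0.0072]
tcp_rot: [-180.0, -0.0, 90.0]
contact_force: [0.6, 0.2, 0.3]
gripper_width: 0.0003
```

```bash
python3 chk.py p6
```

```text
[ 0.48749933 -0.21821415  0.00724276]
scene 0.74 [172. 190.  13.  29.] (array([ 0.4909, -0.2478]), np.float64(1.6))
scene 0.67 [379. 172.  13.  22.] (array([0.5603, 0.292 ]), np.float64(2.0))
top 0.62 [126. 183.  16.  14.] (array([0.5581, 0.278 ]), np.float64(1.1))
top 0.58 [356. 216.  11.  10.] (array([ 0.4623, -0.3626]), np.float64(2.8))
```

Call:
move_arm([
  [-0.006, 0, 0, 0, 0, 0, 0],
  [-0.014, 0, 0, 0, 0, 0, 0],
  [-0.022, 0, 0, 0, 0, 0, 0],
  [-0.03, 0, 0, 0, 0, 0, 0],
  [-0.038, 0, 0, 0, 0, 0, 0],
  [-0.046, 0, 0, 0, 0, 0, 0],
  [-0.054, 0, 0, 0, 0, 0, 0],
  [-0.062, 0, 0, 0, 0, 0, 0],
  [-0.07, 0, 0, 0, 0, 0, 0],
  [-0.078, 0, 0, 0, 0, 0, 0],
  [-0.086, 0, 0, 0, 0, 0, 0],
  [-0.094, 0, 0, 0, 0, 0, 0],
])

```text
time: 14.95
tool_pos: [0.4875, -0.3119, 0.0073]
tcp_rot: [180.0, 0.0, 90.0]
contact_force: [-0.0, -0.2, 0.6]
gripper_width: -0.0003
```

Call:
move_arm([
  [-0.008, 0, 0, 0, 0, 0, 0],
  [-0.016, 0, 0, 0, 0, 0, 0],
  [-0.024, 0, 0, 0, 0, 0, 0],
  [-0.032, 0, 0, 0, 0, 0, 0],
  [-0.04, 0, 0, 0, 0, 0, 0],
  [-0.048, 0, 0, 0, 0, 0, 0],
  [-0.054, 0, 0, 0, 0, 0, 0],
  [-0.06, 0, 0, 0, 0, 0, 0],
  [-0.06, 0, 0, 0, 0, 0, 0],
])

```text
time: 15.7
tool_pos: [0.4875, -0.3721, 0.0072]
tcp_rot: [180.0, 0.0, 90.0]
contact_force: [-0.6, 0.6, -0.1]
gripper_width: -0.0002
```

```bash
python3 chk.py p7
```

```text
[ 0.48748446 -0.37214087  0.00722596]
scene 0.63 [377. 169.  14.  25.] (array([0.5554, 0.2911]), np.float64(1.6))
top 0.45 [123. 183.  17.  10.] (array([0.5628, 0.2844]), np.float64(2.8))
```

Call:
move_arm([
  [0, 0, -0.035, 0, 0, 0, 0],
  [0, 0, -0.07, 0, 0, 0, 0],
  [0.02, 0, -0.1, 0, 0, 0, 0],
  [0.055, 0, -0.11, 0, 0, 0, 0],
  [0.092, 0, -0.11, 0, 0, 0, 0],
  [0.13, 0, -0.11, 0, 0, 0, 0],
  [0.168, 0, -0.11, 0, 0, 0, 0],
  [0.206, 0, -0.11, 0, 0, 0, 0],
  [0.244, 0, -0.11, 0, 0, 0, 0],
  [0.282, 0, -0.11, 0, 0, 0, 0],
  [0.32, 0, -0.11, 0, 0, 0, 0],
  [0.358, 0, -0.11, 0, 0, 0, 0],
])

```text
time: 16.9
tool_pos: [0.487, -0.011, 0.1176]
tcp_rot: [180.0, -0.0, 90.0]
contact_force: [0.7, 0.2, -0.1]
gripper_width: 0.0002
```

Call:
move_arm([
  [0.035, 0.008, 0, 0, 0, 0.02, 0],
  [0.07, 0.016, 0, 0, 0, 0.04, 0],
  [0.105, 0.024, 0, 0, 0, 0.06, 0],
  [0.14, 0.032, 0, 0, 0, 0.08, 0],
  [0.175, 0.04, 0, 0, 0, 0.1, 0],
  [0.21, 0.048, 0, 0, 0, 0.11, 0],
  [0.245, 0.056, 0, 0, 0, 0.11, 0],
  [0.28, 0.064, 0, 0, 0, 0.11, 0],
  [0.315, 0.072, 0, 0, 0, 0.11, 0],
  [0.34, 0.077, 0, 0, 0, 0.11, 0],
  [0.356, 0.0785, 0, 0, 0, 0.11, 0],
  [0.356, 0.0785, 0, 0, 0, 0.11, 0],
])

```text
time: 17.9
tool_pos: [0.5654, 0.3462, 0.1164]
tcp_rot: [-180.0, -0.0, 83.9]
contact_force: [0.1, -0.6, 0.2]
gripper_width: -0.0001
```

Call:
move_arm([
  [0, 0, 0.03, 0, 0, 0, 0],
  [0, 0, 0.06, 0, 0, 0, 0],
  [0, 0, 0.06, 0, 0, 0, 0],
  [0, 0, 0.06, 0, 0, 0, 0],
])

```text
time: 18.23
tool_pos: [0.5648, 0.3418, 0.0562]
tcp_rot: [-179.8, 0.1, 83.7]
contact_force: [-0.5, -0.2, 0.0]
gripper_width: -0.0
```

```bash
python3 chk.py p8; python3 - <<'E'
import cv2,numpy as np
a=cv2.imread("pics/p8top.png")[100:300,100:420];b=cv2.imread("pics/p8scene.png")[120:320,60:420]
cv2.imwrite("pics/p8.png",np.vstack([cv2.resize(a,(500,300),interpolation=2),cv2.resize(b,(500,290),interpolation=2)]))
E
```

```text
[0.5648054  0.34180341 0.05620942]
scene 0.8 [376. 173.  16.  21.] (array([0.5635, 0.2873]), np.float64(2.0))
top 0.62 [367. 200.  16.  15.] (array([ 0.4998, -0.4044]), np.float64(0.3))
top 0.44 [354. 206.  11.   8.] (array([ 0.4939, -0.3582]), np.float64(3.7))
```

View pics/p8.png

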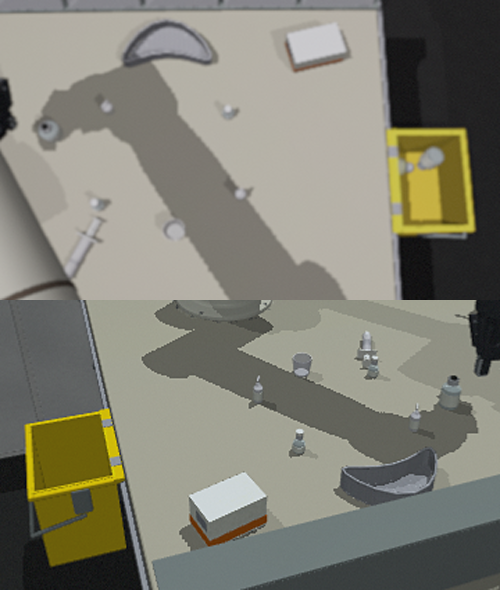

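Two vials lie in the bin, at about (430,155) and (405,168). The third stands at (48,130) beside the fingers, and everything else is in place.

Call:
move_arm([
  [0, 0, 0.025, 0, 0, 0, 0],
  [0, 0, 0.042, 0, 0, 0, 0],
  [0, 0, 0.049, 0, 0, 0, 0],
  [-0.006, 0.001, 0.049, 0, 0, 0, 0],
  [-0.012, 0.001, 0.049, 0, 0, 0, 0],
  [-0.018, 0.001, 0.049, 0, 0, 0, 0],
  [-0.023, 0.001, 0.049, 0, 0, 0, 0],
  [-0.028, 0.001, 0.049, 0, 0, 0, 0],
  [-0.033, 0.001, 0.049, 0, 0, 0, 0],
  [-0.039, 0.001, 0.049, 0, 0, 0, 0],
  [-0.047, 0.001, 0.049, 0, 0, 0, 0],
  [-0.055, 0.001, 0.049, 0, 0, 0, 0],
])

```text
time: 19.43
tool_pos: [0.5609, 0.2875, 0.0084]
tcp_rot: [180.0, -0.0, 83.7]
contact_force: [0.4, 0.9, 0.1]
gripper_width: -0.0004
```

```bash
python3 chk.py p9
```

```text
[0.56091    0.28747584 0.00835883]
scene 0.81 [366. 174.  15.  19.] (array([0.5537, 0.2616]), np.float64(3.0))
top 0.69 [368. 202.  17.  13.] (array([ 0.4984, -0.4074]), np.float64(1.3))
top 0.52 [354. 205.  12.  10.] (array([ 0.4949, -0.36  ]), np.float64(2.7))
top 0.52 [132. 185.  19.   8.] (array([0.5596, 0.2562]), np.float64(4.0))
```

Call:
move_arm([
  [-0.006, 0, 0, 0, 0, 0, 0],
  [-0.014, 0, 0, 0, 0, 0, 0],
  [-0.024, 0, 0, 0, 0, 0, 0],
  [-0.034, 0, 0, 0, 0, 0, 0],
  [-0.044, 0, 0, 0, 0, 0, 0],
  [-0.054, 0, 0, 0, 0, 0, 0],
  [-0.064, 0, 0, 0, 0, 0, 0],
  [-0.074, 0, 0, 0, 0, 0, 0],
  [-0.084, 0, 0, 0, 0, 0, 0],
  [-0.094, 0, 0, 0, 0, 0, 0],
  [-0.104, 0, 0, 0, 0, 0, 0],
  [-0.112, 0, 0, 0, 0, 0, 0],
])

```text
time: 20.63
tool_pos: [0.5486, 0.1757, 0.0083]
tcp_rot: [-180.0, 0.0, 83.7]
contact_force: [0.7, -0.1, 0.1]
gripper_width: 0.0001
```

```bash
python3 chk.py p10
```

```text
[0.54857081 0.17565953 0.00829152]
scene 0.73 [329. 177.  13.  22.] (array([0.542 , 0.1537]), np.float64(2.0))
top 0.55 [174. 189.  16.  12.] (array([0.5424, 0.1405]), np.float64(2.0))
top 0.41 [355. 205.  10.  12.] (array([ 0.4904, -0.36  ]), np.float64(2.9))
```

Call:
move_arm([
  [-0.006, 0, 0, 0, 0, 0, 0],
  [-0.014, 0, 0, 0, 0, 0, 0],
  [-0.024, 0, 0, 0, 0, 0, 0],
  [-0.034, 0, 0, 0, 0, 0, 0],
  [-0.044, 0, 0, 0, 0, 0, 0],
  [-0.054, 0, 0, 0, 0, 0, 0],
  [-0.064, 0, 0, 0, 0, 0, 0],
  [-0.074, 0, 0, 0, 0, 0, 0],
  [-0.084, 0, 0, 0, 0, 0, 0],
  [-0.094, 0, 0, 0, 0, 0, 0],
  [-0.104, 0, 0, 0, 0, 0, 0],
  [-0.112, 0, 0, 0, 0, 0, 0],
])

```text
time: 21.83
tool_pos: [0.5362, 0.0643, 0.0083]
tcp_rot: [-180.0, 0.0, 83.7]
contact_force: [0.1, -0.2, -0.0]
gripper_width: 0.0001
```

```bash
python3 chk.py p11
```

```text
[0.53623321 0.06433761 0.00828314]
scene 0.74 [288. 182.   9.  22.] (array([0.5273, 0.0389]), np.float64(3.3))
top 0.75 [368. 201.  16.  13.] (array([ 0.5013, -0.4066]), np.float64(1.2))
top 0.66 [355. 207.  12.   8.] (array([ 0.4896, -0.3607]), np.float64(3.7))
top 0.61 [218. 192.   8.  10.] (array([0.5343, 0.0256]), np.float64(3.1))
```

Call:
move_arm([
  [-0.006, 0, 0, 0, 0, 0, 0],
  [-0.014, 0, 0, 0, 0, 0, 0],
  [-0.024, 0, 0, 0, 0, 0, 0],
  [-0.034, 0, 0, 0, 0, 0, 0],
  [-0.044, 0, 0, 0, 0, 0, 0],
  [-0.054, 0, 0, 0, 0, 0, 0],
  [-0.064, 0, 0, 0, 0, 0, 0],
  [-0.074, 0, 0, 0, 0, 0, 0],
  [-0.084, 0, 0, 0, 0, 0, 0],
  [-0.094, 0, 0, 0, 0, 0, 0],
  [-0.104, 0, 0, 0, 0, 0, 0],
  [-0.112, 0, 0, 0, 0, 0, 0],
])

```text
time: 23.03
tool_pos: [0.5239, -0.047, 0.0083]
tcp_rot: [-180.0, 0.0, 83.7]
contact_force: [0.1, -0.9, -0.8]
gripper_width: 0.0001
```

```bash
python3 chk.py p12
```

```text
[ 0.52394822 -0.04697306  0.00825312]
scene 0.87 [241. 188.  15.  21.] (array([ 0.5178, -0.0751]), np.float64(2.8))
scene 0.65 [268. 212.  16.  13.] (array([ 0.6145, -0.0408]), np.float64(7.8))
top 0.7 [368. 200.  17.  14.] (array([ 0.5016, -0.4071]), np.float64(0.8))
top 0.57 [158. 230.  10.   8.] (array([0.4313, 0.1885]), np.float64(3.4))
top 0.48 [354. 204.  11.   9.] (array([ 0.4968, -0.3606]), np.float64(3.1))
```

Call:
move_arm([
  [-0.006, 0, 0, 0, 0, 0, 0],
  [-0.014, 0, 0, 0, 0, 0, 0],
  [-0.024, 0, 0, 0, 0, 0, 0],
  [-0.034, 0, 0, 0, 0, 0, 0],
  [-0.044, 0, 0, 0, 0, 0, 0],
  [-0.054, 0, 0, 0, 0, 0, 0],
  [-0.064, 0, 0, 0, 0, 0, 0],
  [-0.074, 0, 0, 0, 0, 0, 0],
  [-0.084, 0, 0, 0, 0, 0, 0],
  [-0.094, 0, 0, 0, 0, 0, 0],
  [-0.104, 0, 0, 0, 0, 0, 0],
  [-0.112, 0, 0, 0, 0, 0, 0],
])

```text
time: 24.23
tool_pos: [0.5117, -0.1583, 0.0083]
tcp_rot: [180.0, 0.0, 83.7]
contact_force: [0.1, -0.7, -0.2]
gripper_width: -0.0
```

```bash
python3 chk.py p13
```

```text
[ 0.51168349 -0.15831476  0.00829766]
scene 0.6 [199. 194.  12.  23.] (array([ 0.5154, -0.1873]), np.float64(2.0))
top 0.65 [367. 201.  16.  15.] (array([ 0.4988, -0.4034]), np.float64(0.2))
top 0.37 [358. 209.   6.   5.] (array([ 0.4903, -0.3646]), np.float64(5.3))
```

Call:
move_arm([
  [0.006, 0, 0, 0, 0, 0, 0],
  [0.006, 0.004, 0, 0, 0, 0, 0],
  [0, 0.004, 0, 0, 0, 0, 0],
  [-0.006, 0.004, 0, 0, 0, 0, 0],
  [-0.014, 0.004, 0, 0, 0, 0, 0],
  [-0.024, 0.004, 0, 0, 0, 0, 0],
  [-0.034, 0.004, 0, 0, 0, 0, 0],
  [-0.044, 0.004, 0, 0, 0, 0, 0],
  [-0.054, 0.004, 0, 0, 0, 0, 0],
  [-0.064, 0.004, 0, 0, 0, 0, 0],
  [-0.074, 0.004, 0, 0, 0, 0, 0],
  [-0.082, 0.004, 0, 0, 0, 0, 0],
])

```text
time: 25.43
tool_pos: [0.5066, -0.2404, 0.0083]
tcp_rot: [180.0, 0.0, 83.7]
contact_force: [0.4, 1.1, 1.1]
gripper_width: 0.0003
```

```bash
python3 chk.py p14
```

```text
[ 0.50658572 -0.24039745  0.00828136]
scene 0.79 [163. 196.  14.  22.] (array([ 0.4956, -0.2683]), np.float64(2.9))
top 0.63 [366. 201.  20.  11.] (array([ 0.5036, -0.4085]), np.float64(2.2))
```

Call:
move_arm([
  [-0.006, -0.001, 0, 0, 0, 0, 0],
  [-0.013, -0.002, 0, 0, 0, 0, 0],
  [-0.02, -0.002, 0, 0, 0, 0, 0],
  [-0.028, -0.002, 0, 0, 0, 0, 0],
  [-0.036, -0.002, 0, 0, 0, 0, 0],
  [-0.044, -0.002, 0, 0, 0, 0, 0],
  [-0.052, -0.002, 0, 0, 0, 0, 0],
  [-0.06, -0.002, 0, 0, 0, 0, 0],
  [-0.068, -0.002, 0, 0, 0, 0, 0],
  [-0.076, -0.002, 0, 0, 0, 0, 0],
  [-0.084, -0.002, 0, 0, 0, 0, 0],
  [-0.092, -0.002, 0, 0, 0, 0, 0],
])

```text
time: 26.63
tool_pos: [0.4946, -0.3312, 0.0083]
tcp_rot: [-180.0, 0.0, 83.7]
contact_force: [0.5, 0.8, 0.0]
gripper_width: -0.0004
```

Call:
move_arm([
  [-0.008, 0, 0, 0, 0, 0, 0],
  [-0.016, 0, 0, 0, 0, 0, 0],
  [-0.024, 0, 0, 0, 0, 0, 0],
  [-0.031, 0, 0, 0, 0, 0, 0],
  [-0.037, 0, 0, 0, 0, 0, 0],
  [-0.042, 0, 0, 0, 0, 0, 0],
  [-0.042, 0, 0, 0, 0, 0, 0],
])

```text
time: 27.22
tool_pos: [0.49, -0.373, 0.0082]
tcp_rot: [180.0, 0.0, 83.7]
contact_force: [-0.2, -0.6, -0.3]
gripper_width: -0.0001
```

Call:
move_arm([
  [0, 0, -0.035, 0, 0, 0, 0],
  [0, 0, -0.07, 0, 0, 0, 0],
  [0.02, 0, -0.11, 0, 0, 0, 0],
  [0.055, 0, -0.14, 0, 0, 0, 0],
  [0.092, 0, -0.16, 0, 0, 0, 0],
  [0.13, 0, -0.18, 0, 0, 0, 0],
  [0.168, 0, -0.2, 0, 0, 0, 0],
  [0.206, 0, -0.2, 0, 0, 0, 0],
  [0.244, 0, -0.2, 0, 0, 0, 0],
  [0.282, 0, -0.2, 0, 0, 0, 0],
  [0.3, 0, -0.2, 0, 0, 0, 0],
  [0.3, 0, -0.2, 0, 0, 0, 0],
])

```text
time: 28.22
tool_pos: [0.5232, -0.0701, 0.2086]
tcp_rot: [180.0, -0.0, 84.0]
contact_force: [0.4, -0.4, -0.2]
gripper_width: 0.0
```

```bash
python3 chk.py p15; python3 - <<'E'
import cv2,numpy as np
a=cv2.imread("pics/p15top.png")[100:300,100:420];b=cv2.imread("pics/p15scene.png")[120:320,60:420]
cv2.imwrite("pics/p15.png",np.vstack([cv2.resize(a,(500,300),interpolation=2),cv2.resize(b,(500,290),interpolation=2)]))
E
```

```text
[ 0.52319485 -0.07007539  0.20860019]
scene 0.52 [118. 239.   9.   3.] (array([ 0.5838, -0.3874]), np.float64(14.2))
top 0.69 [369. 198.  16.  16.] (array([ 0.5045, -0.4089]), np.float64(0.4))
top 0.61 [356. 242.  18.   8.] (array([ 0.3918, -0.3682]), np.float64(3.5))
top 0.45 [355. 204.   9.  10.] (array([ 0.4964, -0.3572]), np.float64(3.8))
```

View pics/p15.png

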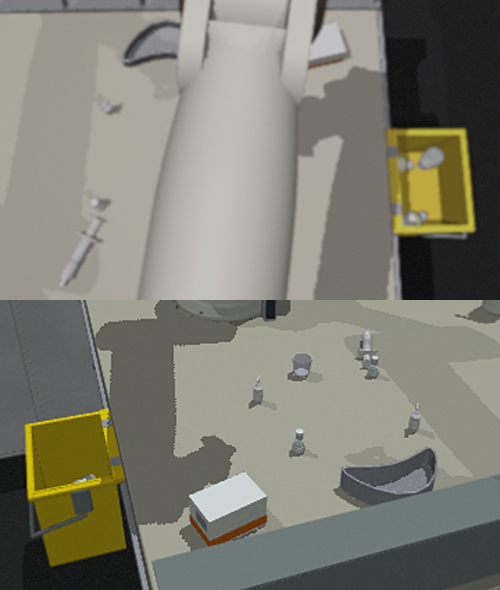

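All three vials are in the bin: in the top view at about (432,158), (405,165) and (415,215). In the scene view everything else on the counter is standing.

```bash
python3 -c "
from bench import *
print(hand_in())"
```

```text
the job is handed in; nothing more can be done
None
```

All three large vials are in the sharps container, and I handed the job in at about 28.5 s of the 72 s allowed. I swept each one slowly across the worktop with the closed fingers, at about 0.1 m/s, and over the counter's right-hand end. No vial was pinched or lifted.

- **Bin and counter:** The last pictures show three vials in the bin and none on the counter or seen falling. The small vials, ampoules, cup, carton, kidney dish and syringe look to be standing where they were. I checked those by eye only and did not measure them again; in the last top view the arm hid part of the counter.
- **Forces:** The readings at the end of each move stayed under about 2 N. The fingers ended clear of everything, about 0.2 m above the worktop.
- **Disagreements:** On the way, the vial positions from the two cameras differed by up to about 1 cm. I backed off and re-centred the fingers once each for vials b and a. The wrist camera could not see the vials past the fingers, so I did not use it.

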